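# Third hand for refitting a kitchen drawer front

### The job

Be the third hand for someone refitting a kitchen drawer's front: with nothing bearing on the drawer box, press the green key (on) and then the blue key (zero) of the gauge console, one at a time, each fully down and let up again. Then take the cream drawer front out of the rack, stand it upright on the jig board, bare wood against the open end of the drawer box, centred and flush, and push it in until the black pointer stands in the green zone (8 to 15 N), never into the red. Finish while still holding it there with that steady push, and leave the jar, bottle and mug where they are.

Things in the scene. Friction and masses are not known exactly. Their poses are not given: they have to be found in the camera images.
- front_mid (a point): Drawer front: loose upright panel 180 mm wide (its y), 18 thick (x), 110 high (z), 0.2 to 0.5 kg, flat faces; outer face (-x) cream with a fine beaded outline and a small knob hole, back (+x) bare brown wood. Point: the panel's centre, 55 mm above its lower edge. At the start it stands in the rack, lower edge 12 mm above the worktop.
- rack: Fixed brown wooden rack holding the drawer front: base 80 (x) by 170 (y) by 12 mm; at y = +72 and -72 mm a pair of posts (20 mm wide along y) up to 44 mm above the worktop, leaving a slot 22 mm wide along y, open at the top. Origin: on the worktop under the slot's middle. The panel's cream face looks to the rack's -x; lift it straight up to take it out.
- box_face (a point): Centre of the light-wood drawer box's open end, at the jig board's top (12 mm above the worktop); moves with the box. Two side walls (12 mm thick, outer faces at y = +-82 mm, 2 to 87 mm above the board) end in the plane x = 0 and run 170 mm to +x; between them it is open in front and above (floor at 8 mm). The front, rightly placed, has its centre at x -9, y 0, z +55 mm, axes parallel.
- jig: Fixed plywood jig board, 340 (x) by 216 (y) by 12 mm thick, with the sprung drawer box, a plywood backstop behind it (82 mm high) and a white gauge rail at its +y side. Origin: on the worktop under the plane of the box's open end when the box is fully out. The board reaches 90 mm to -x of it, where the drawer front is to stand. Its axes are those of box_face.
- drawer_box (a joint): How far the drawer box has been pushed in against its springs along +x of box_face, in m: 0 fully out (start), hard stop at 0.036. The springs push back 0.7 N per mm (700 N/m), starting from zero. A black pointer on the box's +y side moves over a white rail: in the green zone from 0.012 to 0.022 (8 to 15 N), red from 0.027.
- console: Fixed flat grey gauge console, 170 (x) by 56 (y) by 20 mm high, with a small dark display at its +x end and the two keys along its x axis. Origin: on the worktop, midway between the keys.
- key_on_top (a point): Centre of the top of the green key (ON), a round push key 24 mm across in a black collar 40 mm across, 42 mm above the worktop, pressed straight down. The keys are 64 mm apart; which of the two is nearer the robot varies.
- key_zero_top (a point): Centre of the top of the blue key (ZERO); the same make as the green one.
- key_on (a joint): Travel of the green key in m: 0 up, 0.006 fully down (about 5 N); springs back. It counts as pressed beyond 0.004.
- key_zero (a joint): Travel of the blue key in m, as for the green one.
- jar_mid (a point): Bystander: amber glass spice jar with a red cap, 52 mm across, 75 mm high. Point at half height.
- soap_mid (a point): Bystander: green washing-up bottle with a red cap, 56 mm across, 170 mm high. Point at half height.
- mug_mid (a point): Bystander: white mug, 80 mm across and 90 mm high, with a handle. Point at half height.

How it is judged:
By the outcome, as a careful person would: the job done as asked, in the order asked, and still so for the second after the job is handed in, while the arm keeps its last pose, push and grip.
It also fails if it takes over 58 s, if anything falls off the work surface, if the arm or the gripper's body presses on something with over 40 N, if the wrist force passes 120 N, or if a joint passes its speed limit or range.

### The arm

A 6-joint arm with a two-finger parallel gripper is mounted at the origin on the work surface. World frame = base frame: x ahead of the robot, y to its left, z up, the work surface at z = 0. Lengths are in m, angles in rad, forces in N, time in s.
With the tool pointing down it reaches from about 0.375 to 0.9 m from the base axis. Payload 3.1 kg.
Tool frame: the origin (TCP) lies between the finger pads; the fingertips stand 8 mm ahead of it and the grasp point (between the pads) lies 11 mm behind it; z points along the fingers, y is the line along which they close (so a half turn about z gives the same grasp; the last joint's range is limited). The gripper opens to 87 mm and grips with 3 to 60 N. Pads are 19 mm wide; open, the fingers measure 117 mm over their backs; the gripper's body (75 mm by 190 mm) begins 51 mm behind the grasp point.
Start: joints at [0.986, 0.527, 1.433, -0, 1.181, -0.178], TCP at [0.247, 0.574, 0.231] pointing down, gripper open.
Joint ranges: [-3.08, 3.08], [-0.75, 2.2], [0.22, 2.44], [-1.43, 4.57], [0, 2.65], [-2.85, 2.85]. Speed limits (rad/s): [2.79, 2.79, 3.14, 3.14, 3.14, 3.14].

### API

Orientations are given as a unit quaternion [x, y, z, w].
In Python, from rig import robot, vision, job gives the robot as it stands.
- The arm moves only by the shell command python3 -m handwheel 'ROWS' [OPENING] [FORCE]. ROWS is JSON, a list of rows, each a list of 4 numbers: the shift along the tool's x, y, z as a fraction of full scale, then the turn about the tool's z as a fraction of full scale. A call has 1 to 20 rows; each row is the pose to reach, as a shift and turn from the pose commanded when the call began, along the tool's axes at that moment, turning the shorter way round; what a row does not reach only later rows make up. Full scale, the value 1, is 300 mm for a shift and 2 pi rad for a turn. A row lasts 1/12 s, in which the tool goes at most 41.7 mm and 7.16 degrees, less where a joint would pass 70% of its speed; a pose out of reach is approached as far as the arm can. A call with a number of a shift or a turn outside -1 to 1 is refused whole. A call with a gripper value outside its range is refused whole. OPENING is the opening in per cent of the stroke, from 0 (shut) to 100 (fully open), set as the call begins (- or left out, the last holds). The fingers move at their own pace and stop on an object; FORCE is the grip in N (left out, the last holds). Time passes only in rows, so rows that repeat a pose let the fingers close. It gives the time, the measured TCP pose, the force, the opening and the grip force at its end, in the units of the state.
- robot.get_obs(): the state, without advancing time (a new reading comes with each control period).
- vision.camera(name): name is "scene" or "top" or "wrist"; returns a dict with "frame" (480x640x3 uint8, red, green, blue), "K" (3x3 intrinsics, pixels), "cam_to_world" (4x4, takes a point from camera to world coordinates); the wrist camera has in their place "hand_eye" (4x4, takes a point from camera to tool coordinates, whose origin is the TCP and whose axes are the flange's). Camera axes: x right, y down, z forward; pixel columns grow to the right and rows downward; lengths in m; the calibration is good to about 2 mm. A picture is of the moment at which its call begins: read the wrist's pose just before it. There is no depth.
- job.hand_in(): hands the job in; it is judged then, once.
Trained networks look in the newest picture that a camera, given by its name, has taken for a name from the list of things; names that differ only in an ending like _2 or _b are one class to them, and where a whole thing is asked for, a point or a joint stands for the part that bears it (a point fixed in the world has none). Each returns a list of dicts, best first, with "conf" (0 to 1); they miss things now and then, are a little off and sometimes report something else, mostly with a low value. They report only what shows in the picture. A call takes as long as a camera call.
- vision.look_for(camera, label): "point" ([row, column] in pixels, amid what is visible of it).
- vision.outline_of(camera, label): "mask" (480x640 bool, what is visible of it) and "point" ([row, column] in pixels, amid what is visible of it).
The state is a dict: "time": time; "q": joint angles; "joint_velocities": joint speeds; "joint_torque": joint torques, N m; "position": TCP position; "tool_rot": TCP orientation; "ft_force": force on the tool from outside, world axes, zero at the start; "moment": the same for the moment, N m; "grip_width": finger opening in m; "grip_force": force on a finger pad.
Only numpy, scipy, OpenCV 4.12 (cv2) and the standard library are available. Lean on these libraries where they do the work, as an engineer would, in place of code of your own. Each camera call takes 0.05 s, during which the arm holds its last target. There are 200 camera calls.

## Working session

There is one attempt and no reset: what is moved stays moved. The work goes in short steps, Python scripts to look and compute and a shell command to move; the robot and the scene stay as the last step left them, time stands still between calls to the robot, and variables do not carry over. Pictures are saved under pics/ and viewed, at most 13 in all, crops included, and the job is handed in when it is done.

```bash
ls; mkdir -p pics
python3 - <<'E'
from rig import robot,vision
import cv2,numpy as np
o=robot.get_obs();print(o)
for c in ("scene","top"):
    d=vision.camera(c);cv2.imwrite(f"pics/{c}0.png",d["frame"][:,:,::-1]);print(c,d["K"],d["cam_to_world"])
    for l in ["front_mid","rack","box_face","jig","drawer_box","console","key_on_top","key_zero_top","jar_mid","soap_mid","mug_mid"]:
        print(l,[(np.round(r["point"]),round(r["conf"],2)) for r in vision.look_for(c,l)[:3]])
E
```

```text
pics
{'time': 0.0, 'q': array([ 9.85539986e-01,  5.28489159e-01,  1.43388209e+00, -3.40138987e-05,
        1.18141402e+00, -1.78523176e-01]), 'joint_velocities': array([-3.64007289e-05, -7.47520439e-04,  1.83728899e-03, -1.71988966e-03,
        1.23698182e-03,  3.37214486e-04]), 'joint_torque': array([ 1.32471909e-03, -4.40040922e+01, -1.76596105e+01,  6.35424117e-02,
        5.80999686e-02, -1.62768565e-04]), 'position': array([0.24685137, 0.57340905, 0.22956393]), 'tool_rot': array([ 2.01961213e-01,  9.79392907e-01, -1.02319301e-03, -3.93972396e-04]), 'ft_force': array([-0.3138965 , -0.71050745,  0.58611918]), 'moment': array([-0.06303826, -0.04452998, -0.01343377]), 'grip_force': 0.0, 'grip_width': 0.08730704310662256}
scene [[538.60838025   0.         325.4341337 ]
 [  0.         538.60838025 242.56622517]
 [  0.           0.           1.        ]] [[-0.20838484  0.596296   -0.77524631  1.61922815]
 [ 0.97778816  0.14524612 -0.15110881  0.21093246]
 [ 0.02249594 -0.78951545 -0.61331826  0.94513467]
 [ 0.          0.          0.          1.        ]]
front_mid [(array([260., 412.]
[... 921 characters left out ...]
1 -9.92818304e-01  1.28976727e+00]
 [ 0.00000000e+00  0.00000000e+00  0.00000000e+00  1.00000000e+00]]
front_mid [(array([229., 246.]), 0.84)]
rack [(array([237., 253.]), 0.95), (array([163., 340.]), 0.67), (array([234., 343.]), 0.26)]
box_face [(array([197., 443.]), 0.8), (array([310., 145.]), 0.51)]
jig [(array([200., 438.]), 0.55)]
drawer_box [(array([197., 441.]), 0.96), (array([260., 342.]), 0.6)]
console [(array([244., 343.]), 0.83)]
key_on_top [(array([260., 338.]), 0.62), (array([205., 437.]), 0.59)]
key_zero_top [(array([228., 243.]), 0.65), (array([233., 343.]), 0.44)]
jar_mid [(array([164., 336.]), 0.77)]
soap_mid [(array([307., 147.]), 0.71)]
mug_mid [(array([311., 518.]), 0.79)]
```

View pics/top0.png

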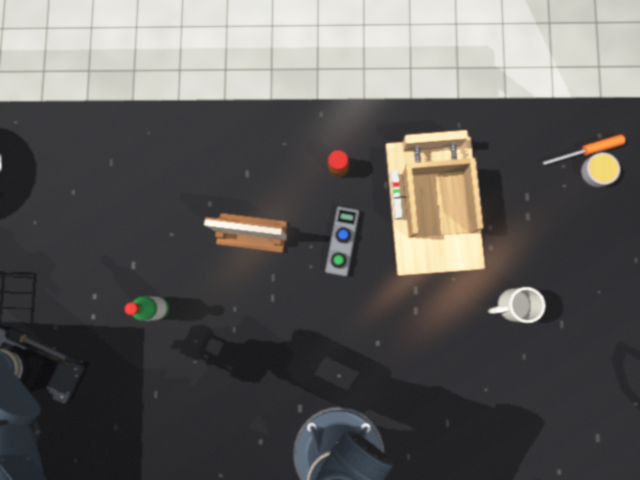

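View pics/scene0.png

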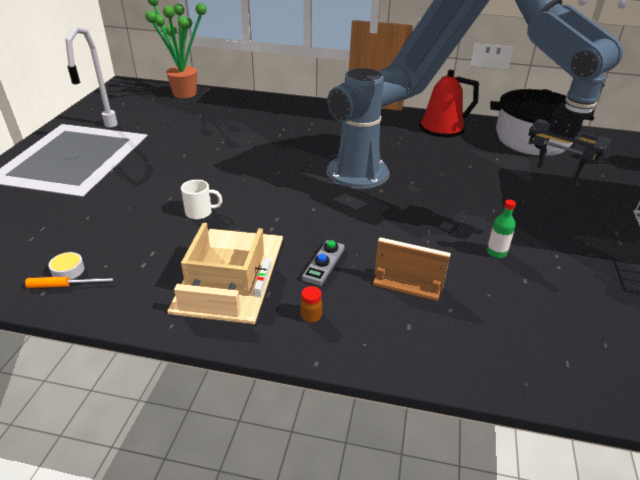

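Top view: green key at about (338,260), blue at (343,234), as (column, row). The rack and panel are around (250,232), with the cream face towards the robot. The jig is at (440,200) with its open end towards the robot. The jar is at (338,162), the bottle at (148,308) and the mug at (520,304).

```bash
cat > h.py <<'E'
import numpy as np,cv2
from rig import robot,vision
from scipy.spatial.transform import Rotation as R
def shot(c,name=None):
    o=robot.get_obs(); d=vision.camera(c); T=d.get("cam_to_world")
    if T is None:
        W=np.eye(4);W[:3,:3]=R.from_quat(o["tool_rot"]).as_matrix();W[:3,3]=o["position"];T=W@np.array(d["hand_eye"])
    if name: cv2.imwrite(f"pics/{name}.png",d["frame"][:,:,::-1])
    return d["frame"],np.array(d["K"]),np.array(T)
def ray(K,T,u,v,z):
    r=T[:3,:3]@np.linalg.inv(K)@[u,v,1]; return (T[:3,3]+r*(z-T[2,3])/r[2])[:3]
def proj(K,T,P):
    p=(np.asarray(P)-T[:3,3])@T[:3,:3]; q=p@K.T; return q[:,:2]/q[:,2:]
def rel(target,yaw=0):
    "rows units for a world target with tool z down; yaw=world turn rad"
    o=robot.get_obs(); M=R.from_quat(o["tool_rot"]).as_matrix()
    return (M.T@(np.asarray(target)-o["position"]))/.3, -yaw/(2*np.pi)
E
python3 - <<'E'
from h import *
f,K,T=shot("top")
hsv=cv2.cvtColor(f,cv2.COLOR_RGB2HSV)
for n,(a,b),(v,u) in [("green",(45,85),(260,338)),("blue",(105,130),(234,343))]:
    m=cv2.inRange(hsv,(a,120,50),(b,255,255));m[:v-12]=0;m[v+12:]=0;m[:,:u-12]=0;m[:,u+12:]=0
    ys,xs=np.nonzero(m);print(n,len(xs),xs.mean(),ys.mean(),ray(K,T,xs.mean(),ys.mean(),.040))
for l,z in [("front_mid",.122),("rack",.02),("drawer_box",.099),("jig",.012),("console",.02)]:
    r=vision.outline_of("top",l)
    if r:
        m=r[0]["mask"].astype(np.uint8);q=cv2.boxPoints(cv2.minAreaRect(np.argwhere(m)[:,::-1].astype(np.float32)))
        print(l,r[0]["conf"],m.sum(),np.round(q).tolist(),[np.round(ray(K,T,*p,z),3).tolist() for p in q])
o=robot.get_obs();M=R.from_quat(o["tool_rot"]).as_matrix();print(M.round(3));print(vision.camera("wrist")["hand_eye"])
E
```

```text
green 87 338.2758620689655 259.48275862068965 [0.46888755 0.00122716 0.04      ]
blue 104 342.875 234.14423076923077 [ 0.53179123 -0.01002196  0.04      ]
front_mid 0.74 993 [[205.0, 230.0], [206.0, 217.0], [287.0, 227.0], [286.0, 240.0]] [[0.53, 0.312, 0.122], [0.56, 0.309, 0.122], [0.537, 0.119, 0.122], [0.507, 0.122, 0.122]]
rack 0.9 1124 [[215.0, 243.0], [219.0, 212.0], [286.0, 221.0], [282.0, 252.0]] [[0.511, 0.314, 0.02], [0.591, 0.305, 0.02], [0.567, 0.134, 0.02], [0.488, 0.143, 0.02]]
drawer_box 0.83 5576 [[399.0, 163.0], [477.0, 157.0], [483.0, 232.0], [405.0, 239.0]] [[0.694, -0.145, 0.099], [0.709, -0.329, 0.099], [0.528, -0.338, 0.099], [0.513, -0.156, 0.099]]
jig 0.93 11906 [[384.0, 137.0], [473.0, 129.0], [486.0, 268.0], [397.0, 276.0]] [[0.789, -0.117, 0.012], [0.809, -0.345, 0.012], [0.451, -0.366, 0.012], [0.43, -0.145, 0.012]]
console 0.69 1076 [[324.0, 272.0], [337.0, 206.0], [359.0, 210.0], [347.0, 276.0]] [[0.439, 0.036, 0.02], [0.607, 0.006, 0.02], [0.596, -0.051, 0.02], [0.429, -0.02, 0.02]]
[[-0.918  0.396 -0.   ]
 [ 0.396  0.918 -0.   ]
 [ 0.    -0.    -1.   ]]
[[ 3.18521410e-04 -9.52081576e-01 -3.05844029e-01  8.57748220e-02]
 [ 9.99999828e-01  4.53753890e-04 -3.71069410e-04  4.56468917e-04]
 [ 4.92066267e-04 -3.05843859e-01  9.52081557e-01 -1.54968527e-01]
 [ 0.00000000e+00  0.00000000e+00  0.00000000e+00  1.00000000e+00]]
```

```bash
python3 -m handwheel '[[0,0,-0.12,0.02],[-0.1,-0.09,-0.23,0.04],[-0.2,-0.18,-0.23,0.06],[-0.3,-0.27,-0.23,0.08],[-0.4,-0.36,-0.23,0.1],[-0.5,-0.45,-0.23,0.12],[-0.58,-0.52,-0.23,0.14],[-0.64,-0.58,-0.23,0.16],[-0.7,-0.63,-0.23,0.18],[-0.74,-0.66,-0.23,0.195],[-0.745,-0.664,-0.233,0.207],[-0.745,-0.664,-0.233,0.2075]]' 0; python3 -c "
from h import *
print(robot.get_obs()['tool_rot'],rel([.50,.03,.3],0))"
```

```text
time: 2.55
position: [0.3745, 0.3017, 0.3008]
tool_rot: [0.756, 0.655, 0.0, 0.0]
ft_force: [-0.2, -0.2, -0.3]
grip_width: 0.0149
grip_force: 0.0
[7.55986189e-01 6.54587464e-01 3.40904783e-04 1.32093989e-04] (array([-0.83641359,  0.54372101,  0.00263145]), 0.0)
```

```bash
python3 -m handwheel '[[-0.1,0.065,0,0],[-0.22,0.14,0,0],[-0.34,0.22,0,0],[-0.46,0.3,0,0],[-0.58,0.38,0,0],[-0.7,0.46,0,0],[-0.79,0.51,0,0],[-0.836,0.544,0,0],[-0.836,0.544,0,0],[-0.836,0.544,0,0]]'
python3 - <<'E'
from h import *
f,K,T=shot("wrist","w1");print(K,T)
for l in ["front_mid","rack","box_face","drawer_box","jig","key_on_top","key_zero_top"]:
    r=vision.look_for("wrist",l);print(l,[(np.round(x["point"]),round(x["conf"],2)) for x in r[:2]])
P={"g":(.469,.001,.042),"b":(.532,-.01,.042)}
print(proj(K,T,list(P.values())))
E
```

```text
time: 3.38
position: [0.5005, 0.0314, 0.3002]
tool_rot: [0.755, 0.656, 0.0, -0.001]
ft_force: [-0.5, 1.0, -0.1]
grip_width: 0.0003
grip_force: 0.0
[[332.98278705   0.         321.27862291]
 [  0.         332.98278705 239.61784629]
 [  0.           0.           1.        ]] [[ 9.90258378e-01 -1.32447965e-01 -4.29637299e-02  5.11390909e-01]
 [-1.39241231e-01 -9.42986073e-01 -3.02306378e-01  1.15832719e-01]
 [-4.74334426e-04  3.05343746e-01 -9.52242076e-01  4.55246618e-01]
 [ 0.00000000e+00  0.00000000e+00  0.00000000e+00  1.00000000e+00]]
front_mid [(array([ 57., 337.]), 0.72), (array([380., 477.]), 0.43)]
rack [(array([ 53., 318.]), 0.82), (array([362., 493.]), 0.74)]
box_face [(array([379., 476.]), 0.78)]
drawer_box [(array([379., 475.]), 0.97), (array([ 54., 319.]), 0.67)]
jig [(array([359., 490.]), 0.91)]
key_on_top []
key_zero_top [(array([231., 350.]), 0.81)]
[[301.3076456  230.10794277]
 [350.75653489 231.6901004 ]]
```

View pics/w1.png

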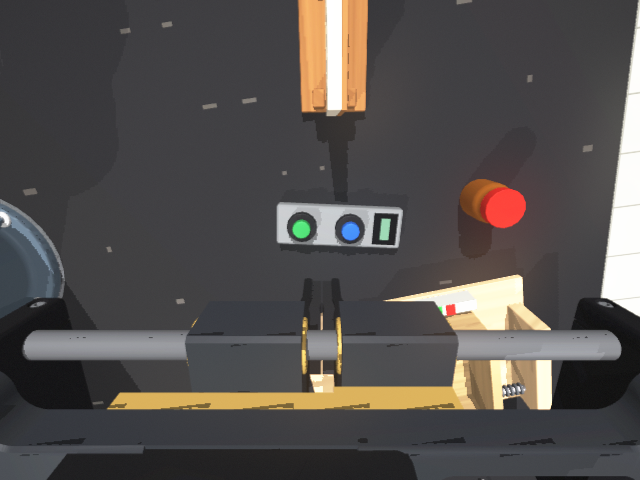

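The wrist view has the green key at (301,229) and the blue at (350,231), which agrees with the top-camera positions. The rack is at the top centre and the jig at lower right.

```bash
python3 -c "
from h import *
print(rel([.469,.001,.070]),rel([.532,-.010,.07]))"
```

```text
(array([-0.11812227, -0.0881521 ,  0.76859351]), 0.0) (array([-0.12555343,  0.12489537,  0.76861342]), 0.0)
```

```bash
python3 -m handwheel '[[-0.06,-0.044,0.1,0],[-0.118,-0.088,0.22,0],[-0.118,-0.088,0.34,0],[-0.118,-0.088,0.46,0],[-0.118,-0.088,0.58,0],[-0.118,-0.088,0.68,0],[-0.118,-0.088,0.75,0],[-0.118,-0.088,0.8,0],[-0.118,-0.088,0.83,0],[-0.118,-0.088,0.84,0],[-0.118,-0.088,0.85,0],[-0.118,-0.088,0.85,0],[-0.118,-0.088,0.85,0]]'; python3 -c "
from h import *
print(robot.get_obs()['ft_force'],robot.get_obs()['position'])"
```

```text
time: 4.87
position: [0.4687, 0.0005, 0.0463]
tool_rot: [0.755, 0.656, -0.0, -0.0]
ft_force: [-2.9, 3.1, 4.2]
grip_width: 0.0005
grip_force: 1.9
[-2.94041256  3.05299978  4.15828875] [0.46871069 0.00051773 0.04626451]
```

```bash
python3 -m handwheel '[[0,0,0.005,0],[0,0,0.01,0],[0,0,0.01,0],[0,0,0.01,0]]'
python3 - <<'E'
from h import *
f,K,T=shot("wrist","w2");print(robot.get_obs()['ft_force'])
cv2.imwrite("pics/w2c.png",cv2.resize(f[200:480,180:480,::-1],None,fx=2,fy=2))
E
```

```text
time: 5.2
position: [0.4691, 0.0004, 0.0442]
tool_rot: [0.755, 0.656, 0.0, 0.0]
ft_force: [-4.4, 2.6, 16.7]
grip_width: 0.0005
grip_force: 8.1
[-4.14095477  1.89266765 15.66603017]
```

View pics/w2c.png

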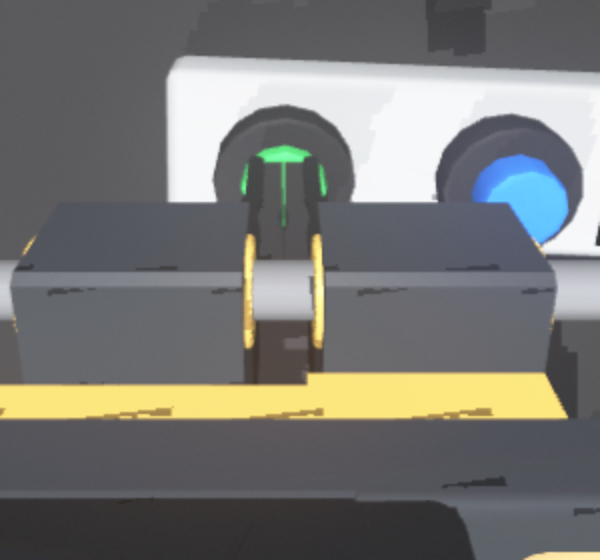

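The fingers sit on the green key and it has bottomed out: 16 N at about 5.8 mm. Next I let it up and press blue.

```bash
python3 -m handwheel '[[0,0,-0.03,0],[0,0,-0.1,0],[0,0,-0.1,0],[-0.004,0.1,-0.1,0],[-0.0075,0.19,-0.1,0],[-0.0075,0.213,-0.1,0],[-0.0075,0.213,-0.06,0],[-0.0075,0.213,-0.03,0],[-0.0075,0.213,-0.02,0],[-0.0075,0.213,-0.01,0],[-0.0075,0.213,-0.005,0],[-0.0075,0.213,0,0],[-0.0075,0.213,0,0],[-0.0075,0.213,0,0]]'; python3 -c "
from h import *
print(robot.get_obs()['ft_force'])"
```

```text
time: 6.42
position: [0.5322, -0.0111, 0.0443]
tool_rot: [0.755, 0.656, 0.0, 0.001]
ft_force: [-1.7, -0.3, 13.7]
grip_width: 0.0005
grip_force: 6.8
[-1.74939358 -0.31200042 13.72455034]
```

```bash
python3 -m handwheel '[[0,0,-0.04,0],[0,0,-0.14,0],[0,0,-0.27,0],[0.1,-0.01,-0.4,0],[0.2,-0.03,-0.5,0],[0.3,-0.05,-0.6,0],[0.4,-0.06,-0.68,0],[0.5,-0.08,-0.76,0],[0.58,-0.08,-0.82,0],[0.63,-0.08,-0.85,0],[0.632,-0.08,-0.853,0],[0.632,-0.08,-0.853,0],[0.632,-0.08,-0.853,0]]' 55
python3 - <<'E'
from h import *
f,K,T=shot("wrist","w3");np.savez("w3.npz",f=f,K=K,T=T)
for l in ["front_mid","rack"]:
    r=vision.outline_of("wrist",l)
    for x in r[:2]:
        m=x["mask"];a=np.argwhere(m);print(l,x["conf"],np.round(x["point"]),m.sum(),a.min(0),a.max(0))
E
```

```text
time: 7.5
position: [0.5336, 0.1794, 0.2971]
tool_rot: [0.755, 0.656, -0.001, -0.001]
ft_force: [0.1, -0.7, -0.6]
grip_width: 0.0477
grip_force: 0.0
front_mid 0.81 [164. 323.] 3328 [ 75 312] [261 332]
front_mid 0.5 [314. 322.] 1674 [301 275] [329 368]
rack 0.61 [160. 311.] 5538 [ 94 291] [233 354]
```

View pics/w3.png

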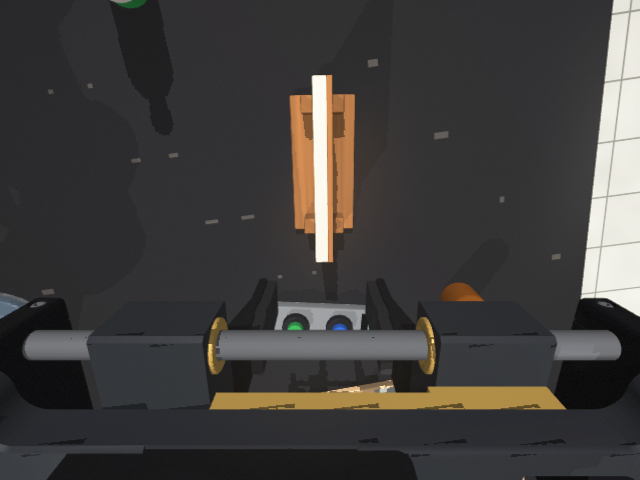

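Keys done. The panel's top strip runs from (320,76) to (322,262) and the rack base spans x 291-355. I'll fit both.

Run:
```python
from h import *
d=np.load("w3.npz");f,K,T=d["f"],d["K"],d["T"]
def fit(m,z,n):
    c=max(cv2.findContours(m,0,1)[0],key=cv2.contourArea)
    W=np.array([ray(K,T,u,v,z)[:2] for u,v in np.argwhere(cv2.drawContours(np.zeros_like(m),[c],-1,255,-1))[:,::-1]],np.float32)
    r=cv2.minAreaRect(W*1000);e=cv2.boxPoints(r)
    v=W-W.mean(0);w,V=np.linalg.eigh(v.T@v);a=V[:,1]*np.sign(V[1,1])
    print(n,"centre",W.mean(0),r[0],r[1],"yaw",np.degrees(np.arctan2(-a[0],a[1])))
hsv=cv2.cvtColor(f,cv2.COLOR_RGB2HSV);win=np.zeros(f.shape[:2],np.uint8);win[60:275,285:365]=255
print(hsv[170,305:345:3].tolist())
top=cv2.inRange(hsv,(0,0,215),(40,70,255))&win
fit(top,.122,"top")
allm=cv2.inRange(hsv,(0,0,90),(40,255,255))&win
base=allm.copy();base[:96]=0;base[232:]=0
base=cv2.inRange(hsv,(3,80,60),(25,255,255))&win
base=cv2.morphologyEx(base|top,cv2.MORPH_CLOSE,np.ones((5,5)));base[:95]=0;base[230:]=0
fit(base,.012,"rack")
for r in (100,130,160,190,220): print(r,np.nonzero(base[r])[0][[0,-1]],np.nonzero(top[r])[0][[0,-1]])
```

```text
[[13, 156, 201], [13, 152, 203], [13, 152, 198], [20, 45, 240], [25, 13, 253], [23, 12, 253], [23, 12, 253], [23, 20, 250], [13, 153, 215], [13, 152, 176], [14, 143, 109], [13, 152, 183], [14, 150, 173], [13, 149, 187]]
top centre [0.53834534 0.23108354] (537.3507080078125, 223.91749572753906) (179.35536193847656, 12.689029693603516) yaw -7.127318
rack centre [0.54028386 0.22763945] (539.7366943359375, 222.6307373046875) (170.5763702392578, 81.04157257080078) yaw -6.983953
100 [289 354] [313 326]
130 [291 354] [313 326]
160 [292 353] [314 326]
190 [293 353] [315 326]
220 [294 353] [315 327]
```

```bash
python3 -c "
from h import *
print(rel([.540,.2235,.073]));M=R.from_quat(robot.get_obs()['tool_rot']).as_matrix();print(np.degrees(np.arctan2(M[1,1],M[0,1])))"
```

```text
(array([1.50985506e-01, 6.63695063e-04, 7.46421796e-01]), 0.0)
-8.10111378682653
```

```bash
python3 -m handwheel '[[0.05,0,0.05,-0.0028],[0.11,0.0007,0.1,-0.0028],[0.151,0.0007,0.18,-0.0028],[0.151,0.0007,0.3,-0.0028],[0.151,0.0007,0.42,-0.0028],[0.151,0.0007,0.52,-0.0028],[0.151,0.0007,0.62,-0.0028],[0.151,0.0007,0.7,-0.0028],[0.151,0.0007,0.74,-0.0028],[0.151,0.0007,0.746,-0.0028],[0.151,0.0007,0.746,-0.0028]]' 55; python3 -m handwheel '[[0,0,0,0],[0,0,0,0],[0,0,0,0],[0,0,0,0],[0,0,0,0],[0,0,0,0],[0,0,0,0]]' 0 20; python3 -c "
from h import *
o=robot.get_obs();print(o['ft_force'],o['moment'],o['position'])"
```

```text
time: 8.57
position: [0.5413, 0.2243, 0.0739]
tool_rot: [0.749, 0.662, -0.001, -0.0]
ft_force: [1.0, 0.0, 1.2]
grip_width: 0.0478
grip_force: 0.0
time: 9.15
position: [0.5417, 0.2251, 0.0752]
tool_rot: [0.749, 0.663, 0.0, 0.0]
ft_force: [-0.1, 0.0, 3.6]
grip_width: 0.0177
grip_force: 20.0
[-0.07141238  0.00630603  3.59761636] [-0.07768011  0.23303497  0.04378836] [0.54170248 0.22508198 0.0752317 ]
```

```bash
python3 -m handwheel '[[0,0,-0.02,0],[0,0,-0.08,0],[0,0,-0.16,0],[0,0,-0.24,0],[0,0,-0.32,0],[-0.04,0,-0.4,0],[-0.1,0,-0.5,0],[-0.2,0,-0.6,0],[-0.3,0,-0.66,0],[-0.42,0,-0.68,0],[-0.54,0,-0.68,0],[-0.66,0,-0.68,0],[-0.78,0,-0.68,0],[-0.88,0,-0.68,0],[-0.95,0,-0.68,0]]' 0 50; python3 -m handwheel '[[-0.1,0,0,-0.004],[-0.22,0,0,-0.01],[-0.34,0,0,-0.016],[-0.46,0,0,-0.022],[-0.58,0,0,-0.028],[-0.7,0,0,-0.0335],[-0.8,0,0,-0.0335],[-0.87,0,0,-0.0335],[-0.91,0,0,-0.0335],[-0.91,0,0,-0.0335],[-0.91,0,0,-0.0335]]'
python3 - <<'E'
from h import *
f,K,T=shot("wrist","w4");np.savez("w4.npz",f=f,K=K,T=T,q=robot.get_obs()["tool_rot"],p=robot.get_obs()["position"]);print(robot.get_obs()['ft_force'],robot.get_obs()['moment'])
for l in ["front_mid","drawer_box","box_face","jig"]:
    r=vision.outline_of("wrist",l)
    for x in r[:2]:
        m=x["mask"];a=np.argwhere(m);print(l,x["conf"],np.round(x["point"]),m.sum(),a.min(0),a.max(0))
f,K,T=shot("top","t2");np.savez("t2.npz",f=f,K=K,T=T)
E
```

```text
time: 10.4
position: [0.5054, -0.0604, 0.2782]
tool_rot: [0.75, 0.662, -0.001, -0.0]
ft_force: [0.5, 0.4, -2.7]
grip_width: 0.0178
grip_force: 50.0
time: 11.32
position: [0.4729, -0.328, 0.2779]
tool_rot: [0.676, 0.737, 0.001, -0.001]
ft_force: [0.3, -0.0, -2.7]
grip_width: 0.0178
grip_force: 50.0
[ 0.00391568 -0.01477504 -3.0268887 ] [-0.00079269  0.03854959 -0.03727792]
front_mid 0.64 [234. 323.] 12629 [123 293] [392 351]
drawer_box 0.91 [141. 472.] 33204 [ 37 373] [235 584]
box_face 0.75 [145. 472.] 32973 [ 37 373] [235 584]
jig 0.59 [129. 473.] 55348 [ 38 301] [235 639]
```

View pics/w4.png

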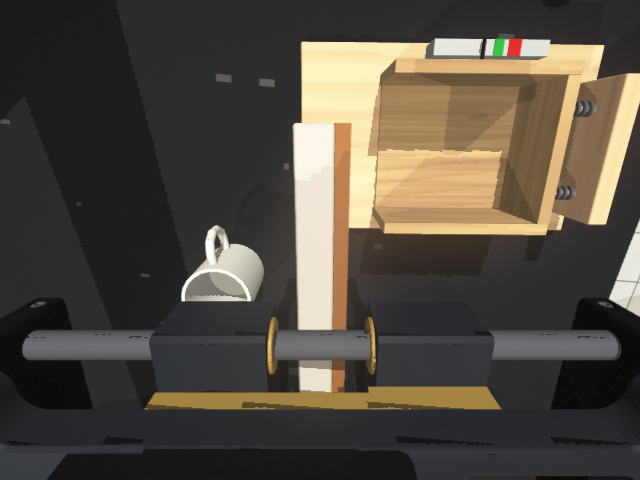

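Run:
```python
from h import *
from scipy.optimize import least_squares
d=np.load("w4.npz");f,K,T=d["f"],d["K"],d["T"]
P=np.array([[0,82,99],[0,70,99],[0,-82,99],[0,-70,99],[-90,108,12]])/1e3
px=np.array([[396,59],[398,74],[386,234],[383,222],[301,42]],float)
def W(p,P):
    c,s=np.cos(p[2]),np.sin(p[2]);return np.c_[p[0]+c*P[:,0]-s*P[:,1],p[1]+s*P[:,0]+c*P[:,1],P[:,2]]
r=least_squares(lambda p:(proj(K,T,W(p,P))-px).ravel(),[.535,-.25,.08],loss="soft_l1")
print(r.x,np.degrees(r.x[2]),(proj(K,T,W(r.x,P))-px).round(1).tolist())
Q=[[0,82,99],[170,82,99],[170,-82,99],[0,-82,99]],[[0,70,99],[0,70,20],[0,-70,20],[0,-70,99]],[[-90,108,12],[250,108,12],[250,-108,12],[-90,-108,12]],[[0,82,99],[0,82,14],[0,70,14],[0,70,99]],[[0,-82,99],[0,-82,14],[0,-70,14],[0,-70,99]]
g=cv2.resize(f[20:260,280:600,::-1],None,fx=2.5,fy=2.5,interpolation=cv2.INTER_CUBIC)
for q in Q:
    u=proj(K,T,W(r.x,np.array(q)/1e3));u=(u-[280,20]+.5)*2.5
    cv2.polylines(g,[np.int32(u*16)],True,(255,0,255),1,cv2.LINE_AA,4)
cv2.imwrite("pics/ov1.png",g)
```

```text
[ 0.53194023 -0.25526214  0.06766531] 3.876936957234256 [[0.8, -0.4], [-2.4, -0.7], [-3.1, -0.4], [0.8, 0.5], [1.0, 5.5]]
```

View pics/ov1.png

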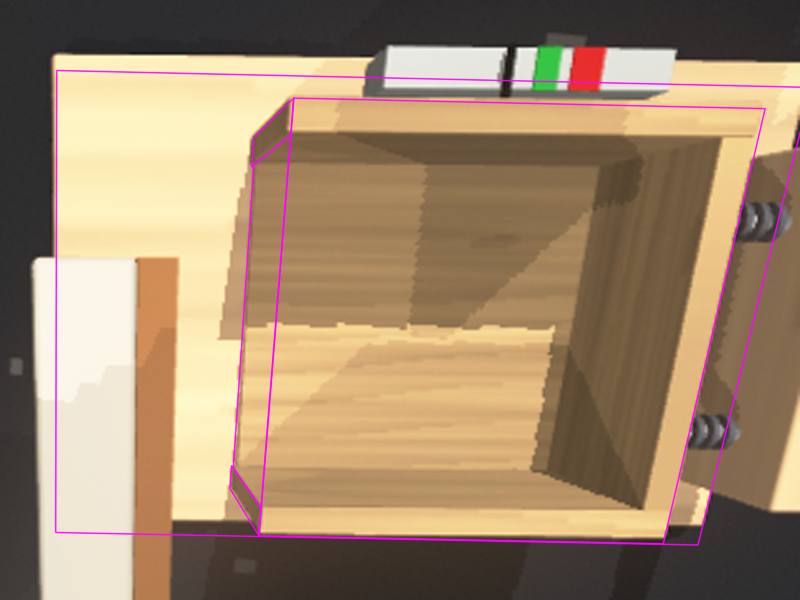

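The box's drawn edges match the overlay well. The board edges are about 6 px off in y, so I'll cross-check against the top camera.

Run:
```python
from h import *
f=cv2.imread("pics/top0.png")[:,:,::-1];d=np.load("t2.npz");K,T=d["K"],d["T"]
def W(p,P):
    c,s=np.cos(p[2]),np.sin(p[2]);return np.c_[p[0]+c*P[:,0]-s*P[:,1],p[1]+s*P[:,0]+c*P[:,1],P[:,2]]
x=[0.53194023,-0.25526214,0.06766531]
Q=[[0,82,99],[170,82,99],[170,-82,99],[0,-82,99]],[[0,70,99],[170,70,99],[170,-70,99],[0,-70,99]],[[-90,108,12],[250,108,12],[250,-108,12],[-90,-108,12]],[[0,82,99],[0,82,14],[0,-82,14],[0,-82,99]]
g=cv2.resize(f[120:285,375:500,::-1],None,fx=3.6,fy=3.6,interpolation=cv2.INTER_CUBIC);h=g.copy()
for q in Q:
    u=proj(K,T,W(x,np.array(q)/1e3));u=(u-[375,120]+.5)*3.6
    cv2.polylines(g,[np.int32(u*16)],True,(255,0,255),1,cv2.LINE_AA,4)
cv2.imwrite("pics/ov2.png",np.hstack([g,h])[:, :800]);print(g.shape)
```

```text
(594, 450, 3)
```

View pics/ov2.png

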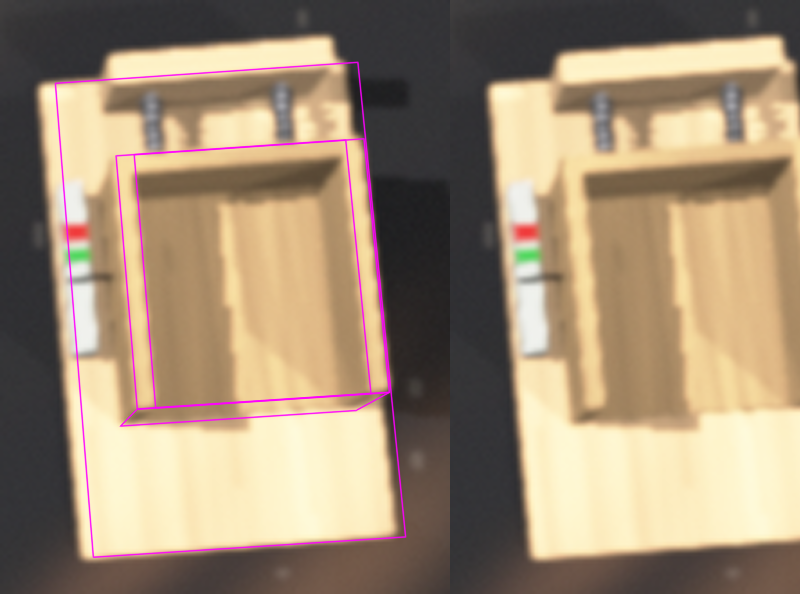

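Run:
```python
from h import *
from scipy.optimize import least_squares
def W(p,P):
    c,s=np.cos(p[2]),np.sin(p[2]);return np.c_[p[0]+c*P[:,0]-s*P[:,1],p[1]+s*P[:,0]+c*P[:,1],P[:,2]]
d=np.load("w4.npz");Kw,Tw=d["K"],d["T"];d2=np.load("t2.npz");Kt,Tt=d2["K"],d2["T"]
Z=lambda l,s,o:np.array(l)/s+o-.5
A=Z([[293,97],[260,536]],2.5,[280,20]);E=Z([[53,53]],2.5,[280,20]);H=Z([[760,61]],2.5,[280,20]);B=Z([[82,558],[396,535],[40,85]],3.6,[375,120])
bx=np.array([[0,82,99],[0,-82,99]])/1e3
def res(p):
    b=lambda l:W(p,np.array(l)/1e3+[0,p[3],0])
    e=[(proj(Kw,Tw,W(p,bx))-A).ravel(),(proj(Kw,Tw,b([[-90,108,12]]))-E).ravel()]
    t=proj(Kw,Tw,b([[-90,108,12],[250,108,12]]));dv=t[1]-t[0];e.append([np.cross(dv,H[0]-t[0])/np.linalg.norm(dv)])
    e.append(2*(proj(Kt,Tt,b([[-90,108,12],[-90,-108,12],[250,108,12]]))-B).ravel())
    return np.concatenate(e)
r=least_squares(res,[.532,-.255,.07,.007],x_scale=[.01,.01,.01,.01]);p=r.x
print(p,np.degrees(p[2]),res(p).round(1))
# panel in hand: top strip ends/edges at measured height
q,o=d["q"],d["p"];M=R.from_quat(q).as_matrix();print("tool y ang",np.degrees(np.arctan2(M[1,1],M[0,1])),o,M[:,2])
f=d["f"];z=o[2]+.122-.0752
for v,us in [(124,(294,351)),(200,(297,349)),(280,(298,347))]:
    print([np.round((M.T@(ray(Kw,Tw,u,v,z)-o))*1000,1).tolist() for u in us])
print("target",W(p,np.array([[-.009,0,.067],[-.029,0,.067]])))
```

```text
[ 0.53223372 -0.25519679  0.07757368  0.00771842] 4.444644687736066 [-0.5  0.2  0.4 -0.3  0.6 -0.2  0.2  0.6  0.3 -0.6  0.1  0.4  0. ]
tool y ang 5.0810456392655725 [ 0.47309004 -0.32713711  0.27804493] [-0.00114498  0.00255906 -0.99999607]
[[87.2, -9.4, -46.6], [87.2, 8.1, -46.6]]
[[63.6, -9.0, -46.6], [63.6, 8.1, -46.6]]
[[34.9, -9.3, -46.7], [34.9, 8.1, -46.7]]
target [[ 0.52326079 -0.25589426  0.067     ]
 [ 0.50332093 -0.25744418  0.067     ]]<stdin>:12: DeprecationWarning: Arrays of 2-dimensional vectors are deprecated. Use arrays of 3-dimensional vectors instead. (deprecated in NumPy 2.0)
```

Run:
```python
from h import *
c,s=np.cos(.0776),np.sin(.0776)
for bx,z in [(-.0285,.083)]:
    t=[.5322+c*bx-s*.002,-.2552+s*bx+c*.002,z];print(t,rel(t))
```

```text
[np.float64(0.5036307227439673), np.float64(-0.25541539978627636), 0.083] (array([0.23020429, 0.1209307 , 0.65242035]), 0.0)
```

```bash
python3 -m handwheel '[[0.06,0.03,0,0.0018],[0.13,0.07,0,0.0018],[0.19,0.1,0,0.0018],[0.23,0.121,0.06,0.0018],[0.23,0.121,0.15,0.0018],[0.23,0.121,0.26,0.0018],[0.23,0.121,0.37,0.0018],[0.23,0.121,0.47,0.0018],[0.23,0.121,0.55,0.0018],[0.23,0.121,0.61,0.0018],[0.23,0.121,0.64,0.0018],[0.23,0.121,0.652,0.0018],[0.23,0.121,0.652,0.0018],[0.23,0.121,0.652,0.0018]]'
python3 - <<'E'
from h import *
o=robot.get_obs();M=R.from_quat(o['tool_rot']).as_matrix();print(o['ft_force'],o['position'],np.degrees(np.arctan2(M[1,1],M[0,1])),M[:,2])
f,K,T=shot("wrist","w5");np.savez("w5.npz",f=f,K=K,T=T)
E
```

```text
time: 12.78
position: [0.5044, -0.2574, 0.084]
tool_rot: [0.679, 0.734, 0.0, 0.001]
ft_force: [1.4, -0.0, -3.1]
grip_width: 0.0182
grip_force: 50.0
[ 1.40958496 -0.0240319  -3.10324521] [ 0.50439063 -0.2573517   0.08398879] 4.432409973575747 [ 0.00177181 -0.00137739 -0.99999748]
```

View pics/w5.png

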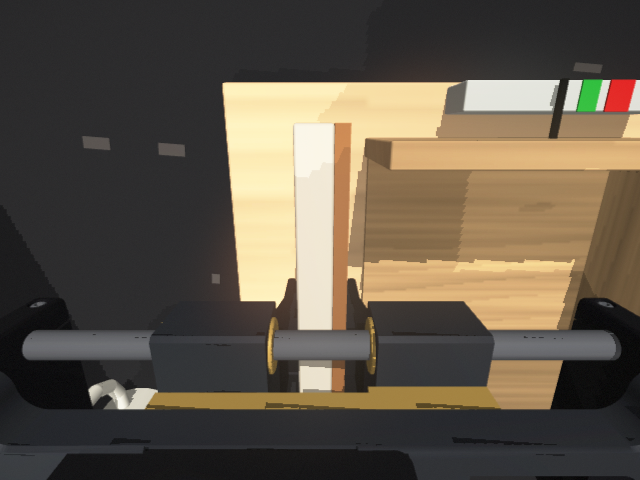

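Run:
```python
from h import *
d=np.load("w5.npz");f,K,T=d["f"],d["K"],d["T"]
o=robot.get_obs();print(o["position"],o["time"])
c,s=np.cos(.0776),np.sin(.0776);J=lambda w:np.array([[c,s],[-s,c]])@(w[:2]-[.5322,-.2552])*1000
z=o["position"][2]+.0468
for u in (294,333,351): print("panel",u,J(ray(K,T,u,123.5,z)))
for u,v in [(393,139),(366,139),(391,170)]: print("wall",J(ray(K,T,u,v,.099)))
g=cv2.cvtColor(f,cv2.COLOR_RGB2GRAY).astype(int)
print("col310",g[116:130,310].tolist());print("col430",g[130:146,430].tolist(),g[162:176,430].tolist());print("row139",g[141,355:400].tolist())
```

```text
[ 0.50452945 -0.25755822  0.08432498] 12.8333
panel 294 [-37.17535837  88.22037366]
panel 333 [-25.2619255   88.22182505]
panel 351 [-19.76179667  88.22249512]
wall [6.26344774e-02 8.30758845e+01]
wall [-10.79942347  83.07539496]
wall [4.93875717e-02 7.08020166e+01]
col310 [237, 237, 238, 239, 240, 240, 232, 232, 241, 244, 246, 246, 246, 246]
col430 [225, 225, 225, 225, 226, 226, 226, 203, 156, 149, 144, 185, 182, 178, 177, 177] [183, 182, 182, 183, 183, 184, 186, 151, 114, 116, 118, 118, 118, 118]
row139 [228, 228, 228, 227, 228, 228, 228, 228, 228, 216, 114, 90, 91, 94, 92, 92, 92, 91, 90, 91, 93, 95, 93, 95, 95, 95, 100, 102, 104, 107, 110, 112, 117, 119, 119, 116, 127, 162, 179, 187, 187, 185, 185, 185, 186]
```

```bash
python3 -m handwheel '[[0.005,0,0,0],[0.009,0,0.01,0],[0.009,0,0.02,0],[0.009,0,0.026,0],[0.009,0,0.026,0],[0.009,0,0.026,0]]'; python3 -m handwheel '[[0,0,0.002,0],[0,0,0.004,0],[0,0,0.004,0],[0,0,0.004,0]]'
```

```text
time: 13.33
position: [0.5033, -0.2543, 0.0752]
tool_rot: [0.679, 0.734, 0.0, 0.0]
ft_force: [0.8, 1.3, -1.4]
grip_width: 0.0179
grip_force: 50.0
time: 13.67
position: [0.5034, -0.2543, 0.0752]
tool_rot: [0.679, 0.734, 0.0, 0.0]
ft_force: [-0.6, 1.5, 8.3]
grip_width: 0.0176
grip_force: 50.0
```

```bash
python3 -m handwheel '[[0,0,-0.0027,0],[0,0.015,-0.0027,0],[0,0.03,-0.0027,0],[0,0.045,-0.0027,0],[0,0.055,-0.0027,0],[0,0.062,-0.0027,0],[0,0.068,-0.0027,0],[0,0.074,-0.0027,0],[0,0.08,-0.0027,0],[0,0.08,-0.0027,0],[0,0.08,-0.0027,0]]'
python3 - <<'E'
from h import *
o=robot.get_obs();print(o['ft_force'],o['moment'])
f,K,T=shot("wrist","w6");cv2.imwrite("pics/w6c.png",cv2.resize(f[40:300,240:640,::-1],None,fx=2,fy=2,interpolation=cv2.INTER_CUBIC))
E
```

```text
time: 14.58
position: [0.5249, -0.2524, 0.0752]
tool_rot: [0.679, 0.734, -0.002, -0.002]
ft_force: [-6.7, -0.4, 7.4]
grip_width: 0.018
grip_force: 50.0
[-6.74243319 -0.40339062  7.37846302] [-0.42617471  1.47198015 -0.01380513]
```

View pics/w6c.png

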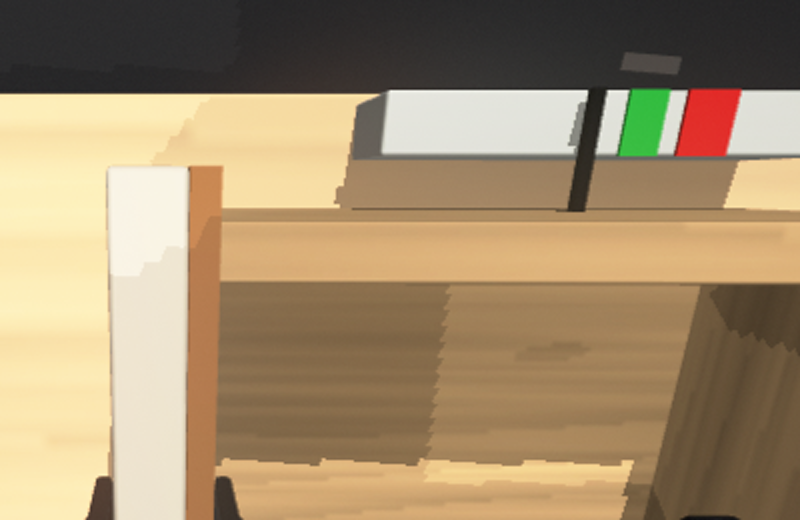

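```bash
python3 -m handwheel '[[0,0,-0.0023,0],[0,0.005,-0.0023,0],[0,0.01,-0.0023,0],[0,0.015,-0.0023,0],[0,0.02,-0.0023,0],[0,0.025,-0.0023,0],[0,0.03,-0.0023,0],[0,0.03,-0.0023,0],[0,0.03,-0.0023,0]]'
python3 - <<'E'
from h import *
o=robot.get_obs();M=R.from_quat(o['tool_rot']).as_matrix();print(o['ft_force'],o['moment'],np.degrees(np.arctan2(M[1,1],M[0,1])),M[:,2])
f,K,T=shot("wrist","w7");np.savez("w7.npz",f=f,K=K,T=T)
E
```

```text
time: 15.38
position: [0.5329, -0.2517, 0.0753]
tool_rot: [0.679, 0.734, -0.002, -0.003]
ft_force: [-10.3, -2.2, 5.2]
grip_width: 0.0175
grip_force: 50.0
[-10.28823049  -2.16806207   5.1633093 ] [-0.73036758  1.68927422 -0.01554971] 4.512876118421341 [-7.43984270e-03  9.24090905e-04 -9.99971897e-01]
```

```bash
python3 -m handwheel '[[0,0,-0.0025,0],[0,0.005,-0.0025,0],[0,0.01,-0.0025,0],[0,0.015,-0.0025,0],[0,0.02,-0.0025,0],[0,0.024,-0.0025,0],[0,0.026,-0.0025,0],[0,0.026,-0.0025,0],[0,0.026,-0.0025,0]]'
python3 - <<'E'
from h import *
o=robot.get_obs();M=R.from_quat(o['tool_rot']).as_matrix();print(o['ft_force'],o['moment'],np.degrees(np.arctan2(M[1,1],M[0,1])),M[:,2])
f,K,T=shot("wrist","w8");np.savez("w8.npz",f=f,K=K,T=T);s,_,_=shot("scene")
a=cv2.resize(f[40:290,240:640,::-1],(800,500),interpolation=cv2.INTER_CUBIC)
cv2.imwrite("pics/w8c.png",a);cv2.imwrite("pics/s8c.png",cv2.resize(s[200:330,160:320,::-1],(738,600),interpolation=cv2.INTER_CUBIC))
E
```

```text
time: 16.18
position: [0.5389, -0.2512, 0.0753]
tool_rot: [0.679, 0.735, -0.003, -0.005]
ft_force: [-13.1, -3.2, 4.0]
grip_width: 0.0175
grip_force: 50.0
[-13.13982134  -3.18267515   4.04799526] [-1.16260606  2.08220067 -0.01646056] 4.540260407585136 [-0.01123101  0.0014021  -0.99993595]
```

View pics/w8c.png

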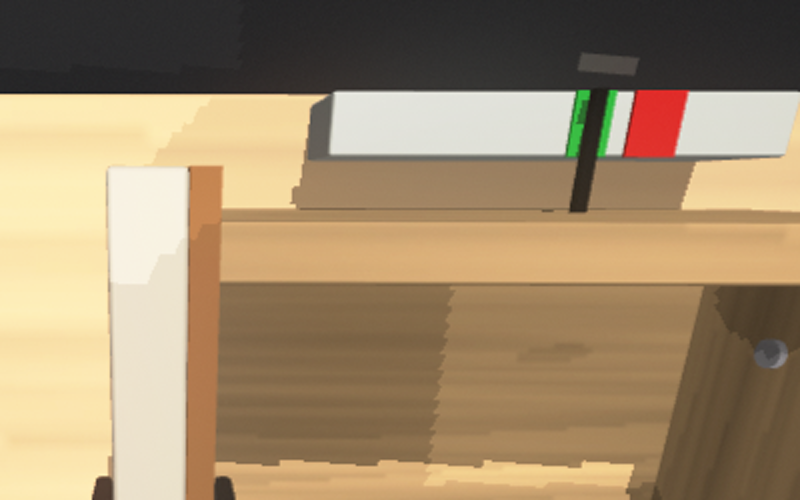

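Run:
```python
from h import *
d=np.load("w8.npz");f,K,T=d["f"],d["K"],d["T"]
c,s=np.cos(.0776),np.sin(.0776);J=lambda w:np.array([[c,s],[-s,c]])@(w[:2]-[.5322,-.2552])*1000
print("panel",J(ray(K,T,334,123.2,.122)),J(ray(K,T,350.5,123.2,.122)))
for v in (150.8,181.4): print("wall",J(ray(K,T,360,v,.099)))
```

```text
panel [10.36636896 91.66151418] [15.43660362 91.66989279]
wall [20.99435209 82.37036835]
wall [21.42664622 70.76524126]
```

View pics/s8c.png

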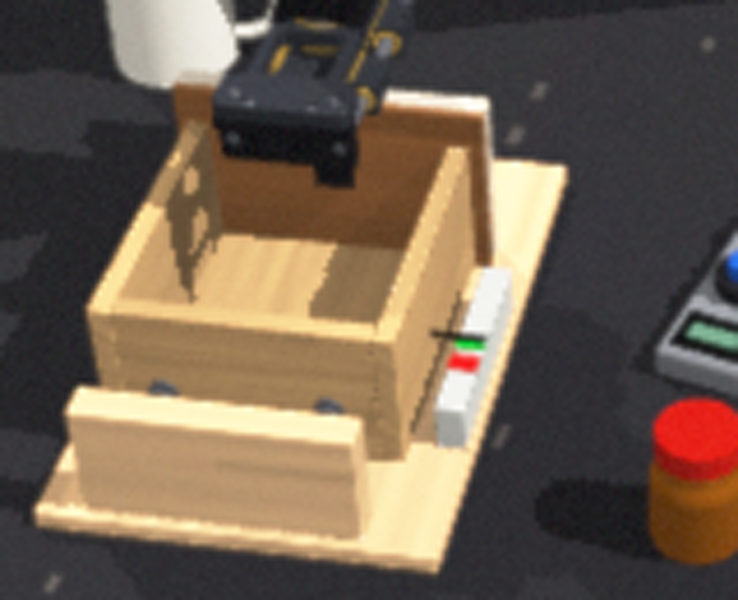

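The pointer is in the middle of the green zone. The panel is flush and about 1 mm off centre, and the push is steady. I'll hold it briefly, then hand in.

```bash
python3 -m handwheel '[[0,0,0,0],[0,0,0,0],[0,0,0,0],[0,0,0,0],[0,0,0,0],[0,0,0,0]]' && python3 -c "
from rig import job
print(job.hand_in())"
```

```text
time: 16.78
position: [0.5389, -0.2512, 0.0753]
tool_rot: [0.679, 0.735, -0.003, -0.005]
ft_force: [-12.9, -3.6, 4.5]
grip_width: 0.0176
grip_force: 50.0
the job is handed in; nothing more can be done
None
```

Handed in at about 17 s: green then blue key pressed fully and released, and the drawer front held against the box (about 1 mm off centre, arm tilted about 0.6°) with a steady push and the pointer mid-green; no verdict came back.

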